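# Weigh down the glued crispbread board with soapstone offcuts

## Task

The crispbread board has been glued along its middle seam and must dry under weight. Of the soapstone offcuts on the table, lay the long one whose top is half level and half sloping on the middle of the board, base down and lengthwise along the seam; then set the small chunky, flat-sided stone, base down as it stands now, on the middle of the long stone's level half so that it rests there steadily. The round pebble and the plain wedge are not needed.

Things in the scene. Friction and masses are not known exactly. Their poses are not given: they have to be found in the camera images.
- slab_mid (a point): Centre of mass in plan, half-way up (22 mm), of the long pale stone: 115 mm long (its x), 52 mm wide (its y) between upright parallel flat sides, 44 mm high, flat base, pointed-off ends, 0.6 kg. Its top is level over the -x half; over the +x half it slopes down 27 degrees to 18 mm. Grip here, fingers closing along its y. Stands base down on the table, z up.
- slab_shelf (a point): Middle of the level half of the long stone's top: 22 mm above slab_mid and 20 mm towards its -x, axes parallel to slab_mid's. The level patch is 56 mm along x and 52 mm along y, narrowing towards the end. A stone whose middle is over the slope tips.
- cap_mid (a point): Centre of mass in plan, half-way up (24 mm), of the small chunky pale stone: 47 mm long (its x), 40 mm wide (its y) between upright parallel flat sides that reach 33 mm up, 48 mm high, blunt roof-like top, flat base, 0.18 kg. Grip here, fingers closing along its y. Stands base down on the table, z up.
- board_mid (a point): Middle of the upper face of the loose wooden crispbread board, 240 mm long (its x), 150 mm wide (its y), 18 mm thick, lying flat on the table, 0.6 kg. The thin dark glued seam runs along its x through this point. z up.

How it is judged:
By the outcome, as a careful person would: the job done as asked, in the order asked, and still so for the second after the job is handed in, with the robot touching nothing.
It also fails if it takes over 64 s, if anything falls off the work surface, if the arm or the gripper's body presses on something with over 40 N, if the wrist force passes 120 N, or if a joint passes its speed limit or range.

## Robot

A 7-joint arm with a two-finger parallel gripper is mounted at the origin on the work surface. World frame = base frame: x ahead of the robot, y to its left, z up, the work surface at z = 0. Lengths are in mm, angles in rad, forces in N, time in s.
With the tool pointing down it reaches from about 400 to 875 mm from the base axis. Payload 6.5 kg.
Tool frame: the origin (TCP) lies on the centre line of the jaws, within the pads' length; the fingertips stand 22 mm ahead of it and the grasp point (between the pads) lies 3 mm ahead of it; z points along the fingers, y is the line along which they close (so a half turn about z gives the same grasp; the last joint's range is limited). The gripper opens to 88 mm and grips with 3 to 60 N. Pads are 18 mm wide; open, the fingers measure 123 mm over their backs; the gripper's body (75 mm by 187 mm) begins 45 mm behind the grasp point.
Start: joints at [-1.313, 0.536, -0.004, 1.538, 0.003, 1.067, -0.071], TCP at [206.806, 616.216, 260.716] pointing down, gripper open.
Joint ranges: [-2.7, 2.7], [-0.37, 2.16], [-1.27, 1.26], [0.24, 2.4], [-1.31, 4.45], [0.19, 1.91], [-2.76, 2.76]. Speed limits (rad/s): [2.39, 2.39, 3.14, 3.14, 3.14, 3.14, 3.14].

## Interface

Orientations are given as a unit quaternion [w, x, y, z].
In Python, from workcell import env gives the robot as it stands.
- The arm moves only by the tool jog_arm, never from a script. Its argument "steps" is a list of rows, each a list of 7 numbers: the shift along the tool's x, y, z in mm, then the turn, a rotation vector about the tool's x, y, z in units of 6 degrees (1.0 is 6 degrees), then the finger opening in mm, from 0 to 88.1. A call has 1 to 10 rows; each row shifts and turns the commanded pose from where the row before left it, along the tool's axes as they then stand; what a row does not reach is not made up. A row lasts 1/10 s, in which the tool goes at most 50 mm and 8.59 degrees, less where a joint would pass 70% of its speed; a pose out of reach is approached as far as the arm can. A call with a gripper value outside its range is refused whole. The fingers move at their own pace and stop on an object; "squeeze" is the grip in N (left out, the last holds). Time passes only in rows, so rows that do not move let the fingers close. It gives the time, the measured TCP pose, the force, the opening and the grip force at its end, in the units of the state.
- env.get_obs(): the state, without advancing time (a new reading comes with each control period).
- env.grab_frame(name): name is "scene" or "side" or "wrist"; returns a dict with "pixels" (400x640x3 uint8, red, green, blue), "vfov" (degrees; the focal length in pixels is half the picture's height over the tangent of half this angle, whatever the lens; pixels are square), "cx", "cy" (the principal point, pixels), "D" ([k1, k2, p1, p2, k3] as OpenCV has them; the pictures are not rectified), "rvec" (rotation vector, rad) and "tvec" (3), from world to camera coordinates, as OpenCV has them. Camera axes: x right, y down, z forward; pixel columns grow to the right and rows downward; lengths in mm; the calibration is good to about 2 mm. A picture is of the moment at which its call begins. There is no depth.
- env.hand_in(): hands the job in; it is judged then, once.
Trained networks look in a picture, given as the dict that the camera call returned (one of the last four; its "shot" number tells which), for a name from the list of things; names that differ only in an ending like _2 or _b are one class to them, and where a whole thing is asked for, a point or a joint stands for the part that bears it (a point fixed in the world has none). Each returns a list of dicts, best first, with "score" (0 to 1); they miss things now and then, are a little off and sometimes report something else, mostly with a low value. They report only what shows in the picture. A call takes as long as a camera call.
- env.look_for(picture, query): "rect" ([left, top, width, height] in pixels, round what is visible of it).
- env.silhouettes(picture, query): "pixels" (400x640 bool, what is visible of it) and "rect" ([left, top, width, height] in pixels, round what is visible of it).
- env.spot_point(picture, query): "position" ([column, row] in pixels: a listed point, or the origin of a listed thing).
The state is a dict: "time": time; "joint_positions": joint angles; "joint_vel": joint speeds; "joint_torque": joint torques, N m; "ee_pos": TCP position; "tcp_rot": TCP orientation; "ft_force": force on the tool from outside, world axes, zero at the start; "moment": the same for the moment, N m; "opening": opening from 0.0 (shut) to 1.0 (fully open); "finger_force": force on a finger pad.
Only numpy, scipy, OpenCV 4.12 (cv2) and the standard library are available. Lean on these libraries where they do the work, as an engineer would, in place of code of your own. Each camera call takes 0.05 s, during which the arm holds its last target. There are 200 camera calls.

## Working session

There is one attempt and no reset: what is moved stays moved. The work goes in short steps, Python scripts to look and compute and a tool call to move; the robot and the scene stay as the last step left them, time stands still between calls to the robot, and variables do not carry over. Pictures are saved under pics/ and viewed, at most 10 in all, crops included, and the job is handed in when it is done.

Besides the shell and the picture viewer there is one more tool, called by a JSON object that holds its "op" and its "data". jog_arm: Moves the arm, as the interface text tells. Its arguments: {"type":"object","properties":{"steps":{"type":"array","items":{"type":"array","items":{"type":"number"}}},"squeeze":{"type":"number"}},"required":["steps"]}

```bash
mkdir -p pics; cat > h.py <<'E'
from workcell import env
import numpy as np, cv2
from scipy.spatial.transform import Rotation as R
def K(f):
    fl=200/np.tan(np.radians(f["vfov"])/2); return np.array([[fl,0,f["cx"]],[0,fl,f["cy"]],[0,0,1.]])
def ray(f,p):
    u=cv2.undistortPoints(np.array(p,float).reshape(-1,1,2),K(f),np.array(f["D"],float)).reshape(-1,2)
    M=cv2.Rodrigues(np.array(f["rvec"],float))[0]; t=np.array(f["tvec"],float).ravel()
    return -M.T@t,np.c_[u,np.ones(len(u))]@M
def onz(f,p,z):
    c,d=ray(f,p); return c+d*((z-c[2])/d[:,2])[:,None]
def proj(f,P):
    return cv2.projectPoints(np.array(P,float).reshape(-1,3),np.array(f["rvec"],float),np.array(f["tvec"],float),K(f),np.array(f["D"],float))[0].reshape(-1,2)
def save(f,n): cv2.imwrite("pics/"+n,f["pixels"][:,:,::-1])
Z=dict(slab_mid=22,slab_shelf=44,cap_mid=24,board_mid=18)
E
python3 - <<'E'
from h import *
np.set_printoptions(precision=1,suppress=True)
ims=[]
for n in ["scene","side","wrist"]:
    f=env.grab_frame(n); ims.append(f["pixels"])
    print(n,ray(f,[[320,200]])[0])
    for q in Z:
        for r in env.spot_point(f,q)[:3]: print(q,round(r["score"],2),np.array(r["position"]),onz(f,r["position"],Z[q])[0])
    for q in ["slab_mid","cap_mid","board_mid"]:
        for r in env.silhouettes(f,q)[:1]:
            print(q,r["score"],r["rect"]); np.save(f"pics/{n}_{q}.npy",r["pixels"])
    save(f,n+"0.png")
o=env.get_obs();print(o["ee_pos"],o["tcp_rot"],o["time"])
E
```

```text
scene [954.6 187.8 746.5]
slab_mid 0.91 [417.7 284.9] [620.5 274.4  22. ]
slab_shelf 0.61 [426.6 276.5] [606.3 284.8  44. ]
cap_mid 0.87 [201.9 214.7] [ 636.1 -235.9   24. ]
board_mid 0.65 [292.4 222.6] [575.4 -31.   18. ]
slab_mid 0.92 [393.9, 263.0, 45.0, 53.3]
cap_mid 0.82 [190.5, 202.8, 24.5, 23.0]
board_mid 0.68 [238.5, 179.3, 97.8, 101.2]
side [299.7 609.7 765.2]
slab_mid 0.71 [216.1 298. ] [632.1 282.8  22. ]
slab_shelf 0.59 [222.  294.6] [615.  282.2  44. ]
cap_mid 0.65 [310.9 134.8] [ 624.6 -236.2   24. ]
board_mid 0.73 [300.7 191.8] [578.1 -37.   18. ]
board_mid 0.27 [221.2 293.8] [628.7 269.3  18. ]
slab_mid 0.89 [198.0, 274.1, 45.9, 49.2]
cap_mid 0.58 [303.2, 123.7, 17.2, 17.4]
board_mid 0.82 [242.7, 160.6, 114.7, 69.1]
wrist [137.6 638.5 384.7]
[206.8 616.2 260.7] [0.  0.2 1.  0. ] 1.2
```

View scene.

```bash
python3 - <<'E'
import cv2
a=cv2.imread("pics/scene0.png")[160:340,150:480];b=cv2.imread("pics/side0.png")[100:350,150:400]
import numpy as np
a=cv2.resize(a,None,fx=1.6,fy=1.6);b=cv2.resize(b,None,fx=1.0,fy=1.0)
c=np.zeros((max(len(a),len(b)),a.shape[1]+b.shape[1],3),np.uint8);c[:len(a),:a.shape[1]]=a;c[:len(b),a.shape[1]:]=b
cv2.imwrite("pics/c0.png",c[:, :800])
E
python3 -c "
from h import *
print(env.get_obs()['tcp_rot'])"
```

```text
[4.27923671e-05 1.61169979e-01 9.86926662e-01 1.46270191e-05]
```

View pics/c0.png

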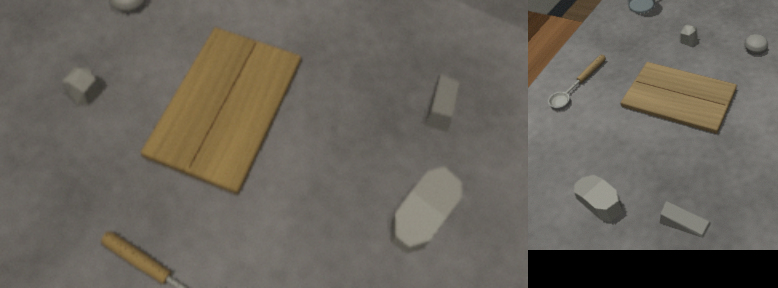

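```bash
cat >> h.py <<'E'
def goto(p,yaw=None):
    "yaw: wanted direction (deg) of tool y, mod 180. Prints total shift in tool axes and turn about tool z (units 6deg)"
    o=env.get_obs(); M=R.from_quat(np.roll(o["tcp_rot"],-1)).as_matrix()
    y=np.degrees(np.arctan2(M[1,1],M[0,1])); d=M.T@(np.array(p,float)-o["ee_pos"])
    t=0 if yaw is None else -((yaw-y+90)%180-90)
    print("tcp",np.round(o["ee_pos"],1),"yawy %.1f"%y,"tilt",np.round(M[:,2],3),"| shift",np.round(d,1),"turn6 %.2f"%(t/6),"j7 %.2f"%o["joint_positions"][6],"t %.2f"%o["time"])
E
python3 - <<'E'
from h import *
np.set_printoptions(precision=1,suppress=True)
for n in ["scene","side"]:
    f=env.grab_frame(n)
    for q in ["slab_mid","cap_mid","board_mid"]:
        m=np.load(f"pics/{n}_{q}.npy"); v,u=np.nonzero(m); P=onz(f,np.c_[u,v],Z[q])[:,:2]
        (c,s,a)=cv2.minAreaRect(P.astype(np.float32)); print(n,q,c,s,a)
f=env.grab_frame("wrist"); c,d=ray(f,[[320,200],[320,0],[320,399]]); print(f["vfov"],c,d)
goto([625,278,230])
E
```

```text
scene slab_mid (633.600341796875, 272.8165283203125) (53.40044403076172, 131.36419677734375) 70.50923156738281
scene cap_mid (633.9501953125, -240.5810089111328) (67.13904571533203, 47.715641021728516) 57.50624465942383
scene board_mid (582.4076538085938, -33.55199432373047) (152.6002197265625, 242.3010711669922) 88.93292236328125
side slab_mid (625.8399047851562, 276.1540222167969) (63.27393341064453, 116.39054107666016) 66.4605712890625
side cap_mid (624.544921875, -236.4744110107422) (37.73811340332031, 84.19627380371094) 19.2875919342041
side board_mid (573.639892578125, -28.3914794921875) (157.52566528320312, 240.01248168945312) 88.95652770996094
58.20454462824132 [137.6 638.5 384.7] [[ 0.3 -0.1 -1. ]
 [-0.2  0.1 -1.1]
 [ 0.8 -0.3 -0.8]]
tcp [206.8 616.2 260.7] yawy 71.5 tilt [ 0. -0. -1.] | shift [-504.1 -187.6   30.7] turn6 0.00 j7 -0.07 t 1.35
```

{"op": "jog_arm", "data": {"steps": [[-42,-15.6,3,0,0,0,88],[-42,-15.6,3,0,0,0,88],[-42,-15.6,3,0,0,0,88],[-42,-15.6,3,0,0,0,88],[-42,-15.6,3,0,0,0,88],[-42,-15.6,3,0,0,0,88],[-42,-15.6,3,0,0,0,88],[-42,-15.6,3,0,0,0,88],[-42,-15.6,3,0,0,0,88],[-42,-15.6,3,0,0,0,88]]}}

```text
time: 2.35
ee_pos: [556.7, 333.5, 230.8]
tcp_rot: [0.0, 0.161, 0.987, 0.0]
ft_force: [1.1, -0.1, 0.0]
opening: 0.997
finger_force: 0.0
```

{"op": "jog_arm", "data": {"steps": [[-42,-15.6,0,0,0,0,88],[-42,-15.6,0,0,0,0,88],[0,0,0,0,0,0,88],[0,0,0,0,0,0,88]]}}

```text
time: 2.75
ee_pos: [625.8, 277.2, 230.4]
tcp_rot: [-0.0, 0.162, 0.987, -0.0]
ft_force: [0.0, 0.5, 0.1]
opening: 0.996
finger_force: 0.0
```

```bash
cat > look.py <<'E'
from h import *
import sys
np.set_printoptions(precision=1,suppress=True)
f=env.grab_frame("wrist"); save(f,sys.argv[1])
for q in sys.argv[2:]:
    for r in env.spot_point(f,q)[:2]: print(q,round(r["score"],2),np.array(r["position"]),onz(f,r["position"],Z[q])[0])
E
python3 look.py w1.png slab_mid slab_shelf; python3 -c "
from h import *
goto([625,278,230])"
```

```text
slab_mid 0.75 [320. 173.] [626.5 274.2  22. ]
slab_shelf 0.9 [321.9 157.1] [609. 282.  44.]
tcp [623.8 280.3 230.7] yawy 71.6 tilt [-0.001  0.001 -1.   ] | shift [-1.9 -1.8  0.7] turn6 0.00 j7 0.81 t 2.90
```

View pics/w1.png

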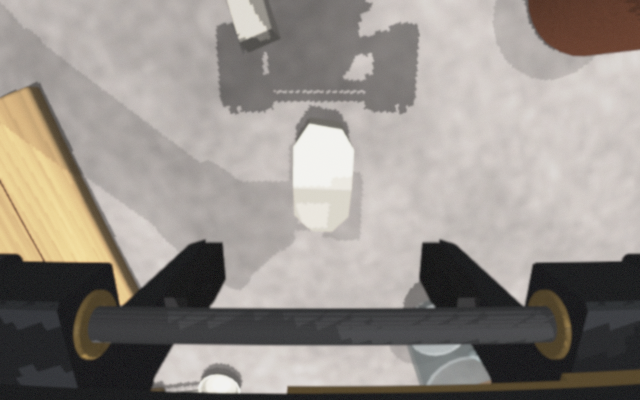

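```bash
python3 - <<'E'
from h import *
np.set_printoptions(precision=1,suppress=True)
f=env.grab_frame("wrist")
print(onz(f,[[430,340],[410,300],[220,380],[400,355]],0))
r=env.silhouettes(f,"slab_mid")[0]; v,u=np.nonzero(r["pixels"]); 
for z in (22,44): print(cv2.minAreaRect(onz(f,np.c_[u,v],z)[:,:2].astype(np.float32)),r["rect"])
# side edges of the top face at z=44
rows=range(150,186,5); m=r["pixels"]
L=[np.nonzero(m[k])[0][[0,-1]] for k in rows]; print(L)
goto([625.5,275.5,27],70)
E
```

```text
[[861.5 335.7   0. ]
 [800.6 326.2   0. ]
 [837.9  75.8   0. ]
 [870.8 296.5   0. ]]
((631.3221435546875, 274.14324951171875), (55.9451789855957, 111.25594329833984), 68.36785125732422) [287.7, 121.9, 61.2, 116.1]
((626.250732421875, 276.00445556640625), (52.246028900146484, 103.89961242675781), 68.36784362792969) [287.7, 121.9, 61.2, 116.1]
[array([291, 349]), array([291, 349]), array([291, 349]), array([291, 349]), array([290, 348]), array([290, 348]), array([290, 348]), array([290, 348])]
tcp [624.  280.1 230.8] yawy 71.6 tilt [-0.  0. -1.] | shift [ -3.   -4.  203.8] turn6 0.27 j7 0.81 t 3.00
```

{"op": "jog_arm", "data": {"steps": [[-4,-2,40,0,0,0.27,88],[0,0,40,0,0,0,88],[0,0,40,0,0,0,88],[0,0,40,0,0,0,88],[0,0,30,0,0,0,88],[0,0,14,0,0,0,88],[0,0,0,0,0,0,88],[0,0,0,0,0,0,88]]}}

```text
time: 3.8
ee_pos: [628.9, 276.0, 28.1]
tcp_rot: [0.001, 0.175, 0.985, 0.001]
ft_force: [0.1, -0.9, 1.0]
opening: 0.995
finger_force: 0.0
```

{"op": "jog_arm", "data": {"steps": [[0,0,0,0,0,0,60],[0,0,0,0,0,0,46],[0,0,0,0,0,0,46],[0,0,0,0,0,0,46],[0,0,0,0,0,0,46],[0,0,0,0,0,0,46],[0,0,0,0,0,0,46]], "squeeze": 30}}

```text
time: 4.5
ee_pos: [628.5, 275.7, 27.1]
tcp_rot: [0.0, 0.175, 0.985, 0.0]
ft_force: [-0.0, 1.5, 3.0]
opening: 0.587
finger_force: 30.0
```

```bash
python3 look.py w2.png slab_mid slab_shelf; python3 -c "
from h import *
goto([578,-32,230],90); print(env.get_obs()['finger_force'],env.get_obs()['opening']*88.1)"
```

```text
slab_mid 0.83 [321.  280.4] [628.5 274.5  22. ]
slab_shelf 0.87 [319.1 259.7] [609.4 280.9  44. ]
tcp [628.5 275.7  27.1] yawy 69.8 tilt [ 0.001  0.001 -1.   ] | shift [ -58.8 -306.1 -203.2] turn6 -3.36 j7 0.80 t 4.65
29.99933456070721 51.45041507195417
```

{"op": "jog_arm", "data": {"steps": [[0,0,-15,0,0,0,46],[0,0,-30,0,0,0,46],[0,0,-40,0,0,0,46],[-6,-30,-40,0,0,0,46],[-7,-38,-40,0,0,0,46],[-7,-38,-35,0,0,0,46],[-7,-38,0,0,0,0,46],[-7,-38,0,0,0,0,46],[-7,-38,0,0,0,0,46],[-7,-38,0,0,0,0,46]]}}

```text
time: 5.65
ee_pos: [583.5, 20.0, 220.8]
tcp_rot: [-0.001, 0.175, 0.985, -0.001]
ft_force: [0.6, -0.2, -5.8]
opening: 0.588
finger_force: 30.0
```

{"op": "jog_arm", "data": {"steps": [[-6,-30,0,0,0,0,46],[-5,-18,0,0,0,0,46],[0,0,0,0,0,-1.1,46],[0,0,0,0,0,-1.1,46],[0,0,0,0,0,-1.0,46],[0,0,0,0,0,0,46],[0,0,0,0,0,0,46]]}}

```text
time: 6.35
ee_pos: [578.2, -27.1, 220.7]
tcp_rot: [-0.001, 0.01, 1.0, -0.0]
ft_force: [-0.5, 0.3, -5.9]
opening: 0.586
finger_force: 30.0
```

```bash
python3 look.py w3.png slab_mid slab_shelf board_mid; python3 -c "
from h import *
goto([578,-32,230],90); print(env.get_obs()['finger_force'],env.get_obs()['opening']*88.1)"
```

```text
slab_mid 0.75 [320.3 279.3] [686.5 -31.7  22. ]
slab_shelf 0.97 [321.2 259. ] [653.2 -30.   44. ]
board_mid 0.52 [102.4 231.3] [ 632.9 -248.    18. ]
tcp [578.8 -26.7 220.9] yawy 89.0 tilt [-0. -0. -1.] | shift [ 0.7 -5.3 -9.1] turn6 -0.17 j7 1.55 t 6.55
29.99778791796416 51.744363392524825
```

View pics/w3.png

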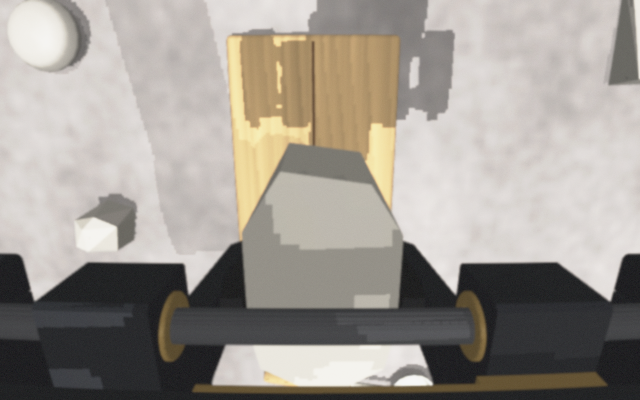

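```bash
python3 - <<'E'
from h import *
np.set_printoptions(precision=1,suppress=True)
f=env.grab_frame("wrist")
P=onz(f,[[228,36],[399,37],[314,42],[314,138],[236,180],[391,200]],18);print(P)
g=env.grab_frame("scene")
print(onz(g,[[150+215/1.6,160+28/1.6],[150+301/1.6,160+55/1.6],[150+238/1.6,160+188/1.6],[150+143/1.6,160+153/1.6]],18))
for q in ("cap_mid",):
    r=env.spot_point(f,q); print([(x["score"],x["position"],onz(f,x["position"],24)) for x in r])
    m=env.silhouettes(f,q)[0]; v,u=np.nonzero(m["pixels"]); print(cv2.minAreaRect(onz(f,np.c_[u,v],24)[:,:2].astype(np.float32)),m["rect"])
c=cv2.resize(f["pixels"][170:270,40:190,::-1],None,fx=4,fy=4,interpolation=cv2.INTER_CUBIC);cv2.imwrite("pics/c3.png",c)
E
```

```text
[[ 458.4 -105.3   18. ]
 [ 461.8   39.8   18. ]
 [ 464.9  -32.4   18. ]
 [ 546.4  -34.2   18. ]
 [ 584.2 -108.3   18. ]
 [ 606.3   37.8   18. ]]
[[ 461.  -103.8   18. ]
 [ 460.8   41.2   18. ]
 [ 694.4   36.3   18. ]
 [ 695.2 -105.6   18. ]]
[(0.57, [102.5, 230.4], array([[ 630.9, -243.3,   24. ]]))]
((626.0173950195312, -241.1278839111328), (60.55844497680664, 56.45236587524414), 80.34004974365234) [76.2, 198.2, 58.3, 50.9]
```

View pics/c3.png

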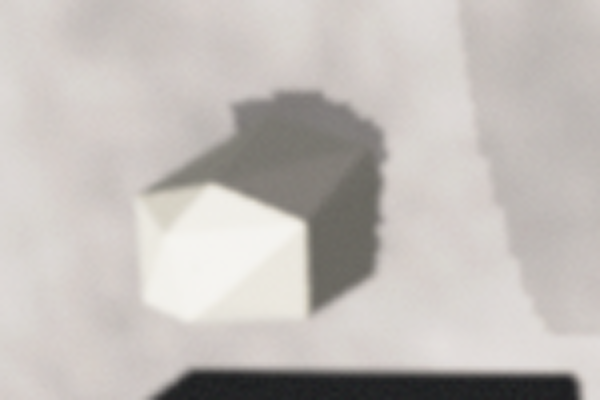

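{"op": "jog_arm", "data": {"steps": [[0,-7.3,30,0,0,0,46],[0,0,40,0,0,0,46],[0,0,40,0,0,0,46],[0,0,35,0,0,0,46],[0,0,20,0,0,0,46],[0,0,7,0,0,0,46],[0,0,2,0,0,0,46],[0,0,0,0,0,0,46],[0,0,0,0,0,0,46]]}}

```text
time: 7.65
ee_pos: [580.1, -34.1, 48.4]
tcp_rot: [0.001, 0.009, 1.0, -0.0]
ft_force: [-0.3, -1.0, -5.0]
opening: 0.583
finger_force: 30.0
```

{"op": "jog_arm", "data": {"steps": [[0,0,0,0,0,0,46],[0,0,1,0,0,0,46],[0,0,0,0,0,0,46]]}}

```text
time: 7.95
ee_pos: [579.1, -34.0, 46.3]
tcp_rot: [0.0, 0.008, 1.0, 0.0]
ft_force: [-0.9, -0.7, -5.4]
opening: 0.586
finger_force: 30.0
```

{"op": "jog_arm", "data": {"steps": [[0,0,0.7,0,0,0,46],[0,0,0,0,0,0,46],[0,0,0,0,0,0,46]]}}

```text
time: 8.25
ee_pos: [578.9, -34.0, 45.2]
tcp_rot: [-0.0, 0.008, 1.0, -0.0]
ft_force: [-0.1, 0.4, -5.7]
opening: 0.588
finger_force: 30.0
```

{"op": "jog_arm", "data": {"steps": [[0,0,0.5,0,0,0,46],[0,0,0,0,0,0,46],[0,0,0,0,0,0,46]]}}

```text
time: 8.55
ee_pos: [579.0, -34.1, 45.0]
tcp_rot: [0.0, 0.009, 1.0, 0.0]
ft_force: [-1.7, 0.7, 0.1]
opening: 0.586
finger_force: 30.0
```

Contact. Release gently, then retreat.

{"op": "jog_arm", "data": {"steps": [[0,0,0,0,0,0,54],[0,0,0,0,0,0,60],[0,0,0,0,0,0,75],[0,0,0,0,0,0,88],[0,0,0,0,0,0,88],[0,0,0,0,0,0,88],[0,0,-20,0,0,0,88],[0,0,-40,0,0,0,88],[0,0,-40,0,0,0,88],[0,0,-40,0,0,0,88]]}}

```text
time: 9.55
ee_pos: [578.6, -34.0, 186.2]
tcp_rot: [-0.0, 0.008, 1.0, -0.0]
ft_force: [1.6, -0.4, 0.3]
opening: 0.998
finger_force: 0.0
```

{"op": "jog_arm", "data": {"steps": [[0,0,-40,0,0,0,88],[0,0,0,0,0,0,88],[0,0,0,0,0,0,88]]}}

```text
time: 9.85
ee_pos: [579.3, -34.0, 225.5]
tcp_rot: [0.001, 0.008, 1.0, 0.0]
ft_force: [-0.7, 0.2, -0.7]
opening: 0.998
finger_force: 0.0
```

```bash
python3 - <<'E'
from h import *
np.set_printoptions(precision=1,suppress=True)
Z.update(slab_mid=40,slab_shelf=62)
for n in ("wrist","scene","side"):
    f=env.grab_frame(n); save(f,"p4"+n+".png")
    for q in ("slab_mid","slab_shelf","board_mid"):
        r=env.spot_point(f,q)
        for r in r[:1]: print(n,q,r["score"],np.array(r["position"]),onz(f,r["position"],Z[q])[0])
goto([628,-240,230])
E
```

```text
wrist slab_mid 0.71 [322.1 178.4] [580.8 -34.7  40. ]
wrist slab_shelf 0.58 [322.1 160.6] [560.6 -34.4  62. ]
scene slab_mid 0.6 [289.2 215.1] [571.3 -39.3  40. ]
scene slab_shelf 0.94 [292.6 204.4] [554.3 -36.7  62. ]
side slab_mid 0.57 [299.1 185.6] [580.5 -35.2  40. ]
side slab_shelf 0.64 [308.6 180.6] [557.1 -37.4  62. ]
side board_mid 0.74 [302.2 190.1] [576.7 -43.3  18. ]
tcp [578.9 -34.  224.6] yawy 89.0 tilt [-0. -0. -1.] | shift [ -52.6 -205.1   -5.4] turn6 0.00 j7 1.56 t 10.45
```

View pics/p4wrist.png

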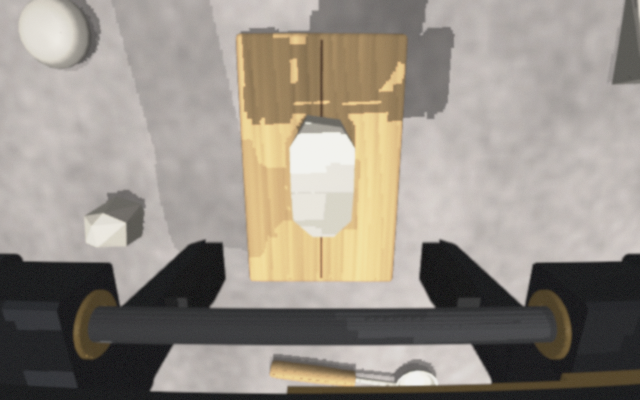

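{"op": "jog_arm", "data": {"steps": [[-8,-32,0,0,0,0,88],[-9,-38,0,0,0,0,88],[-9,-38,0,0,0,0,88],[-9,-38,0,0,0,0,88],[-9,-35,0,0,0,0,88],[-8,-24,0,0,0,0,88],[0,0,0,0,0,0,88],[0,0,0,0,0,0,88]]}}

```text
time: 11.25
ee_pos: [627.3, -239.8, 224.4]
tcp_rot: [-0.0, 0.009, 1.0, 0.0]
ft_force: [0.3, 1.0, 0.5]
opening: 0.999
finger_force: 0.0
```

```bash
python3 look.py w5.png cap_mid; python3 - <<'E'
from h import *
goto([628,-240,30])
f=env.grab_frame("wrist")
m=env.silhouettes(f,"cap_mid")[0]; v,u=np.nonzero(m["pixels"]); print(cv2.minAreaRect(onz(f,np.c_[u,v],24)[:,:2].astype(np.float32)),m["rect"])
x,y,w,h=map(int,m["rect"]); x+=w//2;y+=h//2; print("origin",x-75,y-70)
cv2.imwrite("pics/c5.png",cv2.resize(f["pixels"][max(0,y-70):y+70,x-75:x+75,::-1],None,fx=4,fy=4,interpolation=cv2.INTER_CUBIC))
E
```

```text
cap_mid 0.64 [318.4 173.7] [ 627.5 -243.8   24. ]
tcp [ 627.5 -238.1  224.6] yawy 89.1 tilt [-0.     0.001 -1.   ] | shift [ -0.5  -2.2 194.6] turn6 0.00 j7 1.90 t 11.35
((626.9014282226562, -243.29823303222656), (41.149192810058594, 45.747798919677734), 78.73908233642578) [292.1, 149.3, 49.2, 42.3]
origin 241 100
```

View pics/c5.png

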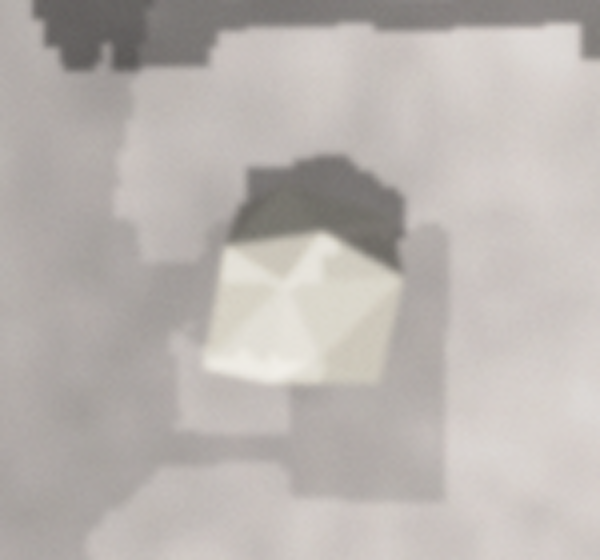

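{"op": "jog_arm", "data": {"steps": [[0,-6.4,30,0,0,0,88],[0,0,40,0,0,0.8,88],[0,0,40,0,0,0.8,88],[0,0,40,0,0,0,88],[0,0,30,0,0,0,88],[0,0,15,0,0,0,88],[0,0,3,0,0,0,88],[0,0,0,0,0,0,88],[0,0,0,0,0,0,88]]}}

```text
time: 12.35
ee_pos: [628.7, -246.7, 28.7]
tcp_rot: [0.002, 0.092, 0.996, -0.0]
ft_force: [0.2, 0.9, 0.3]
opening: 0.999
finger_force: 0.0
```

{"op": "jog_arm", "data": {"steps": [[0,0,0,0,0,0,60],[0,0,0,0,0,0,45],[0,0,0,0,0,0,34],[0,0,0,0,0,0,34],[0,0,0,0,0,0,34],[0,0,0,0,0,0,34],[0,0,0,0,0,0,34]], "squeeze": 15}}

```text
time: 13.05
ee_pos: [627.5, -245.4, 26.8]
tcp_rot: [-0.0, 0.092, 0.996, 0.001]
ft_force: [-0.3, 3.2, 0.3]
opening: 0.451
finger_force: 15.0
```

```bash
python3 look.py w6.png cap_mid; python3 -c "
from h import *
goto([559,-34,160]); print(env.get_obs()['finger_force'],env.get_obs()['opening']*88.1)"
```

```text
cap_mid 0.92 [321.2 285.2] [ 628.4 -246.6   24. ]
tcp [ 627.5 -245.4   26.8] yawy 79.5 tilt [-0.     0.001 -1.   ] | shift [ 106.1  195.5 -133. ] turn6 0.00 j7 1.79 t 13.15
14.998138298979029 39.989040608362494
```

View pics/w6.png

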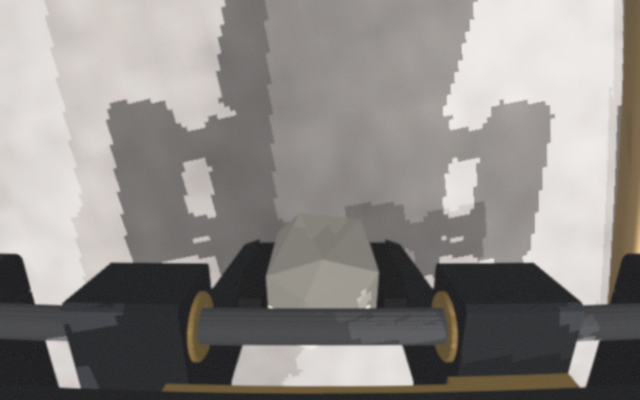

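{"op": "jog_arm", "data": {"steps": [[0,0,-15,0,0,0,34],[0,0,-30,0,0,0,34],[0,0,-40,0,0,0,34],[10,20,-40,0,0,0,34],[20,36,-8,0,0,0,34],[20,36,0,0,0,0,34],[20,36,0,0,0,0,34],[20,36,0,0,0,0,34],[16,31.5,0,0,0,0,34],[0,0,0,0,0,-0.8,34]]}}

```text
time: 14.15
ee_pos: [557.7, -28.6, 160.3]
tcp_rot: [-0.001, 0.046, 0.999, 0.001]
ft_force: [0.5, 0.3, -1.6]
opening: 0.454
finger_force: 15.0
```

{"op": "jog_arm", "data": {"steps": [[0,0,0,0,0,-0.8,34],[0,0,0,0,0,0,34],[0,0,0,0,0,0,34]]}}

```text
time: 14.45
ee_pos: [559.1, -35.4, 160.3]
tcp_rot: [0.0, 0.01, 1.0, -0.0]
ft_force: [0.5, 0.3, -1.7]
opening: 0.45
finger_force: 15.0
```

```bash
python3 - <<'E'
from h import *
np.set_printoptions(precision=1,suppress=True)
goto([558.5,-34,90],89); print(env.get_obs()['finger_force'],env.get_obs()['opening']*88.1)
f=env.grab_frame("side");g=env.grab_frame("wrist");save(g,"w7.png")
for q in ("slab_mid","slab_shelf"):
    for h,n in ((f,"side"),(g,"wrist")):
        for r in env.spot_point(h,q)[:1]: print(n,q,r["score"],onz(h,r["position"],40 if q=="slab_mid" else 62)[0])
E
```

```text
tcp [559.1 -35.4 160.3] yawy 88.8 tilt [ 0. -0. -1.] | shift [ 0.7  1.5 70.3] turn6 -0.03 j7 1.58 t 14.45
14.998977917712182 39.620307949199656
side slab_mid 0.66 [583.9 -30.7  40. ]
wrist slab_mid 0.9 [578.7 -34.8  40. ]
side slab_shelf 0.61 [567.8 -37.2  62. ]
wrist slab_shelf 0.97 [558.9 -35.2  62. ]
```

View pics/w7.png

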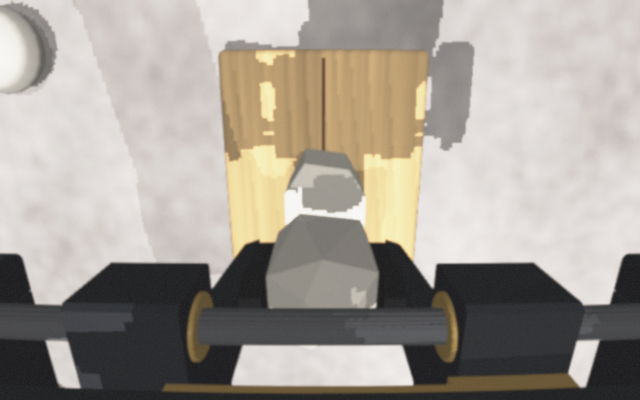

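{"op": "jog_arm", "data": {"steps": [[0.6,1.1,20,0,0,0,34],[0,0,25,0,0,0,34],[0,0,17,0,0,0,34],[0,0,7,0,0,0,34],[0,0,1,0,0,0,34],[0,0,0,0,0,0,34],[0,0,0,0,0,0,34],[0,0,0.7,0,0,0,34],[0,0,0,0,0,0,34],[0,0,0,0,0,0,34]]}}

```text
time: 15.75
ee_pos: [558.5, -33.5, 89.3]
tcp_rot: [0.0, 0.008, 1.0, 0.0]
ft_force: [-0.9, 0.4, -2.9]
opening: 0.453
finger_force: 15.0
```

{"op": "jog_arm", "data": {"steps": [[0,0,0.6,0,0,0,34],[0,0,0,0,0,0,34],[0,0,0,0,0,0,34]]}}

```text
time: 16.05
ee_pos: [558.6, -33.5, 88.6]
tcp_rot: [0.0, 0.008, 1.0, 0.0]
ft_force: [0.3, 0.6, 1.0]
opening: 0.448
finger_force: 15.0
```

{"op": "jog_arm", "data": {"steps": [[0,0,0,0,0,0,42],[0,0,0,0,0,0,46],[0,0,0,0,0,0,60],[0,0,0,0,0,0,80],[0,0,0,0,0,0,88],[0,0,0,0,0,0,88],[0,0,-20,0,0,0,88],[0,0,-40,0,0,0,88],[0,0,-40,0,0,0,88],[0,0,-35,0,0,0,88]]}}

```text
time: 17.05
ee_pos: [558.5, -33.6, 225.4]
tcp_rot: [0.0, 0.009, 1.0, -0.0]
ft_force: [0.6, 1.0, 1.0]
opening: 0.997
finger_force: 0.0
```

{"op": "jog_arm", "data": {"steps": [[0,0,0,0,0,0,88],[0,0,0,0,0,0,88],[0,0,0,0,0,0,88]]}}

```text
time: 17.35
ee_pos: [557.6, -33.5, 222.3]
tcp_rot: [-0.001, 0.008, 1.0, 0.0]
ft_force: [0.6, -0.6, -1.2]
opening: 0.997
finger_force: 0.0
```

```bash
python3 - <<'E'
from h import *
np.set_printoptions(precision=1,suppress=True)
f=env.grab_frame("side");g=env.grab_frame("wrist")
for q,z in (("slab_mid",40),("slab_shelf",62),("cap_mid",86),("board_mid",18)):
    for h,n in ((f,"side"),(g,"wrist")):
        for r in env.spot_point(h,q)[:1]: print(n,q,r["score"],onz(h,r["position"],z)[0])
a=g["pixels"][:,:,::-1][:,100:500]; b=cv2.resize(f["pixels"][140:240,230:370,::-1],None,fx=2.8,fy=2.8)
c=np.zeros((400,800,3),np.uint8);c[:,:400]=a;c[:280,400:792]=b;cv2.imwrite("pics/p8.png",c)
E
```

```text
side slab_mid 0.62 [588.1 -44.7  40. ]
side slab_shelf 0.64 [554.3 -37.   62. ]
side cap_mid 0.92 [557.2 -38.9  86. ]
wrist cap_mid 0.91 [560.5 -33.   86. ]
side board_mid 0.91 [584.8 -45.1  18. ]
```

View pics/p8.png

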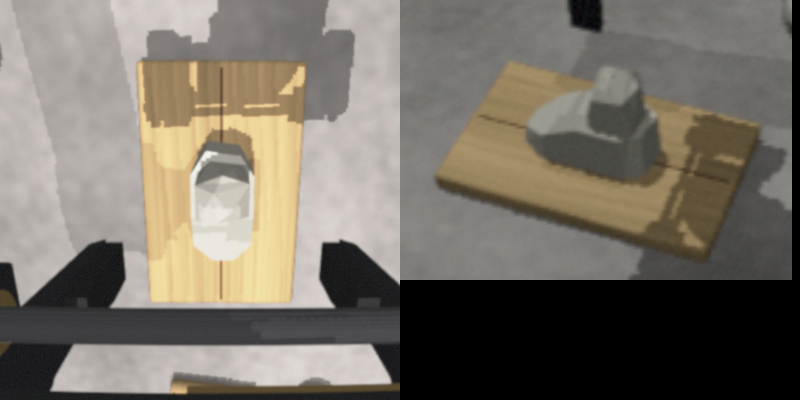

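The pictures show the slab along the seam in the middle of the board (crop column 221, seam also at 221). The cap stands upright on the slab's level half, and the gripper is clear.

```bash
python3 -c "
from h import *
print(env.hand_in())"
```

```text
the job is handed in; nothing more can be done
None
```

The job is handed in: the long stone lies base down along the seam at the middle of the board, and the small chunky stone stands base down and steady on the middle of its level half, after about 17.5 s of robot time; no verdict came back.

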